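# Chipped glass beads into the broken-glass bin

## Task

Take the scoop cup with the red grip, press the black flap of the yellow broken-glass bin open with the cup's pouring rim and tip both amber chipped beads through into the bin. Let the flap close, then stand the empty red-grip cup upright on the bench and let go. Leave the cup with the blue grip where it is.

Things in the scene. Friction and masses are not known exactly. Their poses are not given: they have to be found in the camera images.
- red_grip (a point): Centre of the red upright grip plate at the rear of a white scoop cup, 45 mm above the cup's underside. Plate: 40 mm long (cup's x), 14 mm thick (y), from the bench to 65 mm. z up; -x points to the pouring lip. Ahead of the plate, beginning 20 mm from its centre, is the open pan, 60 mm wide, rear wall 30 mm high. The cup is 130 mm long, about 70 g.
- red_lip (a point): Middle of the red-grip cup's pouring rim: 112 mm ahead (cup's -x) of the grip's centre and 30 mm lower. Same axes as the cup. From the flat floor (50 by 54 mm) a straight spout 42 mm long rises at 18 degrees to this lip: the beads stay in while level and moved smoothly, and roll out once tipped lip-down clearly past 18 degrees; 40 to 45 empties it, the lip then lowest.
- blue_grip (a point): Centre of the blue grip plate of the other white scoop cup, of the same shape, size and axes as the red-grip one; it holds two green good beads. To be left alone.
- mouth (a point): Centre of the mouth in the yellow bin's top face, 130 mm above the bench; z up, x to the hinge side. Bin: fixed, hollow, 160 (x) by 170 (y) by 130 mm. Mouth: 108 (x) by 110 mm (y), filled by the black flap. A grey collar 20 mm high, 5 mm thick, stands round it: inner faces 57 mm off on -x, 60 mm on +y and -y; the +x (hinge) side is open.
- flap (a joint): Black one-way flap, 98 mm long; 0 = shut, grows inwards to 1.2 rad. Hinge along the mouth's y, 51 mm to its +x; the free edge (-x side) goes down. Sprung shut: 1 to 1.5 N on its middle opens it, the beads' weight does not. Come with the cup's grip on the hinge side and its lip pointing to the mouth's -x, so that beads roll down the flap and off its free edge.
- chip0_center (a point): Centre of one amber chipped glass bead, 20 mm diameter, 11 g, loose in the red-grip cup.
- chip1_center (a point): Centre of the other amber chipped glass bead, the same.
Things that resemble listed ones, but are neither listed nor needed, are in the scene too. What is shaped like the part that bears red_grip but pink or purple is not meant. Of the things that look like the part that bears mouth, the larger one is meant.

How it is judged:
By the outcome, as a careful person would: the job done as asked, in the order asked, and still so for the second after the job is handed in, with the robot touching nothing.
It also fails if it takes over 72 s, if anything falls off the work surface, if the arm or the gripper's body presses on something with over 40 N, if the wrist force passes 120 N, or if a joint passes its speed limit or range.

## Robot

A 6-joint arm with a two-finger parallel gripper is mounted at the origin on the work surface. World frame = base frame: x ahead of the robot, y to its left, z up, the work surface at z = 0. Lengths are in m, angles in rad, forces in N, time in s.
With the tool pointing down it reaches from about 0.3 to 0.875 m from the base axis. Payload 6.4 kg.
Tool frame: the origin (TCP) lies at the very end of the fingers, on their centre line; the grasp point (between the pads) lies 19 mm behind it (arm.tcp_to_grasp is the distance from the TCP to the grasp point, in m); x points along the fingers, y is the direction in which the jaws open and shut, and the axes are right-handed (so a half turn about x gives the same grasp; the last joint's range is limited). The gripper opens to 88 mm and grips with 3 to 60 N. Pads are 18 mm wide; open, the fingers measure 123 mm over their backs; the gripper's body (75 mm by 187 mm) begins 45 mm behind the grasp point.
Start: joints at [1.045, 0.181, 1.607, -0, 1.354, -0.206], TCP at [0.181, 0.546, 0.239] pointing down, gripper open.
Joint ranges: [-2.99, 2.99], [-0.89, 2.07], [0.3, 2.58], [-1.14, 4.28], [0, 2.63], [-3.12, 3.12]. Speed limits (rad/s): [2.57, 2.57, 3.01, 3.14, 3.14, 3.14].

## Interface

Orientations are given as [roll, pitch, yaw] about the fixed x, y, z axes, in that order (R = Rz(yaw) Ry(pitch) Rx(roll)).
In Python, from rig import monitor, capture, ticket, arm gives the robot as it stands.
- The arm moves only by the tool jog_arm, never from a script. Its argument "increments" is a list of rows, each a list of 7 numbers: the turn, a rotation vector about the tool's x, y, z in degrees, then the shift along the tool's x, y, z in mm, then the gripper's target within -1 to 1 (fully open at 1, half-way at 0, shut at -1). In form: [[wx, wy, wz, x, y, z, jaw], ...]. A call has exactly 10 rows; each row is the pose to reach, as a shift and turn from the pose measured when the call began, along the tool's axes at that moment; what a row does not reach only later rows make up. A row lasts 1/8 s, in which the tool goes at most 62.5 mm and 10.7 degrees, less where a joint would pass 70% of its speed; a pose out of reach is approached as far as the arm can. A call with a gripper value outside its range is refused whole. The fingers move at their own pace and stop on an object; "force" is the grip in N (left out, the last holds). Time passes only in rows, so rows that repeat a pose let the fingers close, or fill a call up. It gives the time, the measured TCP pose, the force and the opening at its end, in the units of the state.
- monitor.get_state(): the state, without advancing time (a new reading comes with each control period).
- capture(name): name is "scene" or "top" or "wrist"; returns a dict with "color" (400x640x3 uint8, red, green, blue), "fov_y" (degrees; the focal length in pixels is half the picture's height over the tangent of half this angle, whatever the lens; pixels are square), "cx", "cy" (the principal point, pixels), "world_from_camera" (4x4, takes a point from camera to world coordinates). Camera axes: x right, y up, looking along -z (the intrinsics and any distortion apply to the point x, -y, -z); pixel columns grow to the right and rows downward; lengths in m; the calibration is good to about 2 mm. A picture is of the moment at which its call begins. There is no depth.
- ticket.job_done(): hands the job in, once; it reports no verdict.
The state is a dict: "time": time; "joint_positions": joint angles; "joint_velocities": joint speeds; "effort": joint torques, N m; "tcp_pos": TCP position; "tcp_rot": TCP orientation; "wrist_force": force on the tool from outside, world axes, zero at the start; "torque": the same for the moment, N m; "finger_gap": opening from 0.0 (shut) to 1.0 (fully open).
Only numpy, scipy, OpenCV 4.12 (cv2) and the standard library are available. Lean on these libraries where they do the work, as an engineer would, in place of code of your own. Each camera call takes 0.05 s, during which the arm holds its last target.

## Working session

There is one attempt and no reset: what is moved stays moved. The work goes in short steps, Python scripts to look and compute and a tool call to move; the robot and the scene stay as the last step left them, time stands still between calls to the robot, and variables do not carry over. Pictures are saved under pics/ and viewed, and the job is handed in when it is done.

Besides the shell and the picture viewer there is one more tool, called by a JSON object that holds its "name" and its "arguments", one argument or row to a line. jog_arm: Moves the arm, as the interface text tells. Its arguments: {"type":"object","properties":{"increments":{"type":"array"},"force":{"type":"number"}},"required":["increments"]}

```bash
ls; mkdir -p pics
python3 - <<'E'
from rig import monitor,capture,ticket,arm
import cv2,numpy as np
print(monitor.get_state())
for n in ["scene","top","wrist"]:
    c=capture(n); cv2.imwrite(f"pics/{n}0.png",c["color"][:,:,::-1]); print(n,c["fov_y"],c["cx"],c["cy"],np.round(c["world_from_camera"],4).tolist(),[k for k in c])
E
```

```text
pics
{'time': 0.0, 'joint_positions': array([ 1.04469671e+00,  1.81525820e-01,  1.60800330e+00,  1.58747319e-07,
        1.35379297e+00, -2.06307144e-01]), 'joint_velocities': array([-0.00102539, -0.00204655,  0.00028062,  0.00096123, -0.00229633,
       -0.00110216]), 'effort': array([-6.05011828e-04, -4.33886433e+01, -3.41839850e+01,  7.00273016e-02,
        3.89878743e-02, -1.22301449e-04]), 'tcp_pos': array([0.18047566, 0.54538013, 0.23782097]), 'tcp_rot': array([-1.77719307,  1.56906689, -2.09698558]), 'wrist_force': array([ 0.55518872, -0.18626105,  0.03426885]), 'torque': array([ 0.06296585,  0.04223284, -0.01937416]), 'finger_gap': 0.996282834545825}
scene 53.95948467355918 319.70996018152925 193.90177363974055 [[-0.7788, -0.355, 0.5172, 0.8976], [0.627, -0.4668, 0.6237, 0.5583], [0.02, 0.81, 0.5861, 0.621], [0.0, 0.0, 0.0, 1.0]] ['color', 'fov_y', 'cx', 'cy', 'world_from_camera']
top 51.550073486316464 324.0262412515202 196.40195877141082 [[-0.02, 0.9936, -0.1111, 0.3657], [-0.9997, -0.0182, 0.0173, 0.0452], [0.0152, 0.1114, 0.9937, 1.0606], [0.0, 0.0, 0.0, 1.0]] ['color', 'fov_y', 'cx', 'cy', 'world_from_camera']
wrist 71.897907433401 320.11846521177813 198.77308571865498 [[0.3142, -0.9164, -0.2481, 0.1159], [0.9493, 0.3032, 0.0824, 0.5657], [-0.0003, -0.2614, 0.9652, 0.3848], [0.0, 0.0, 0.0, 1.0]] ['color', 'fov_y', 'cx', 'cy', 'world_from_camera']
```

View pics/scene0.png

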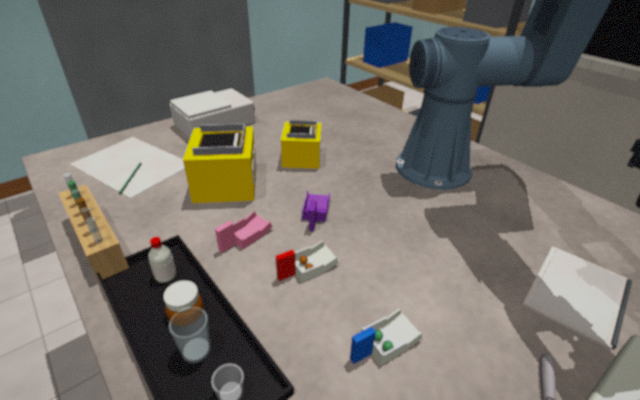

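View pics/top0.png

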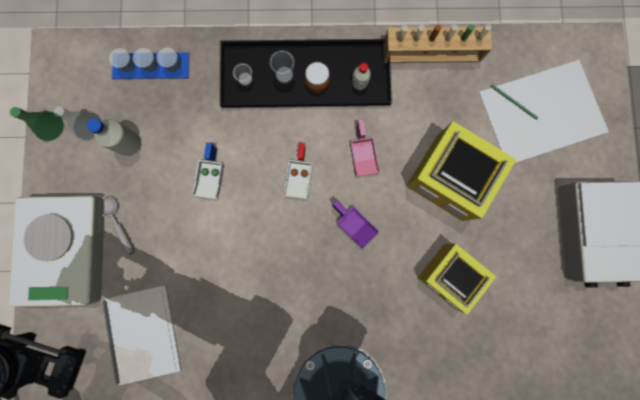

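View pics/wrist0.png

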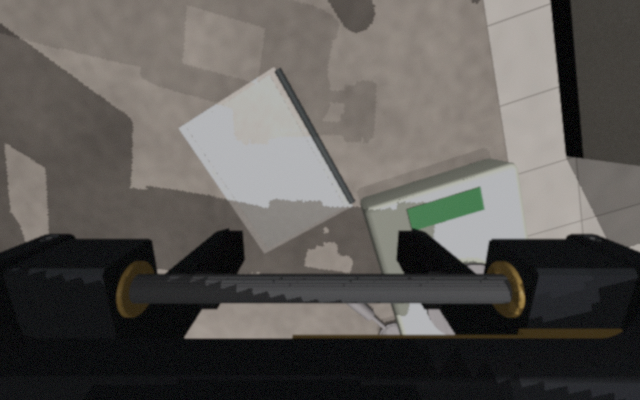

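Run:
```python
import cv2,numpy as np
t=cv2.imread("pics/top0.png"); s=cv2.imread("pics/scene0.png")
a=cv2.resize(t[130:210,260:360],None,fx=6,fy=6,interpolation=cv2.INTER_CUBIC)
b=cv2.resize(t[115:225,400:520],None,fx=5,fy=5,interpolation=cv2.INTER_CUBIC)
c=cv2.resize(s[110:210,180:330],None,fx=5,fy=5,interpolation=cv2.INTER_CUBIC)
cv2.imwrite("pics/a.png",a);cv2.imwrite("pics/b.png",b);cv2.imwrite("pics/c.png",c)
```

```text
(no output)
```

View pics/a.png

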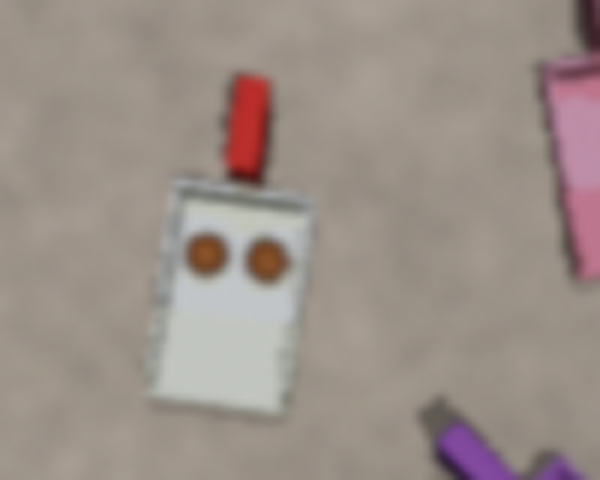

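View pics/b.png

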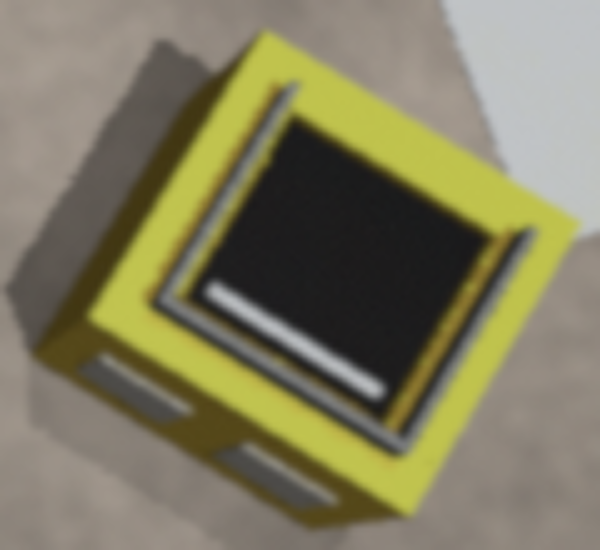

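View pics/c.png

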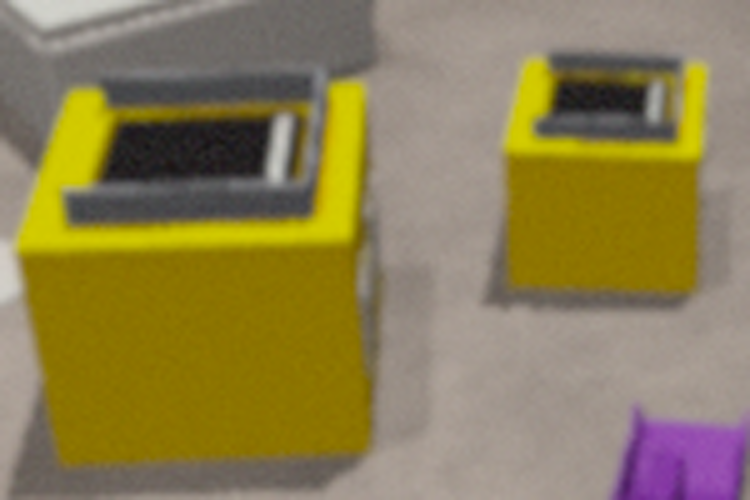

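```bash
cat > h.py <<'E'
import numpy as np
from scipy.optimize import least_squares
from scipy.spatial.transform import Rotation as R
T=dict(f=200/np.tan(np.radians(51.550073486316464/2)),cx=324.0262412515202,cy=196.40195877141082,
 M=np.array([[-0.02,0.9936,-0.1111,0.3657],[-0.9997,-0.0182,0.0173,0.0452],[0.0152,0.1114,0.9937,1.0606]]))
S=dict(f=200/np.tan(np.radians(53.95948467355918/2)),cx=319.70996018152925,cy=193.90177363974055,
 M=np.array([[-0.7788,-0.355,0.5172,0.8976],[0.627,-0.4668,0.6237,0.5583],[0.02,0.81,0.5861,0.621]]))
def cam(c): return dict(f=200/np.tan(np.radians(c["fov_y"]/2)),cx=c["cx"],cy=c["cy"],M=np.array(c["world_from_camera"])[:3])
def proj(c,P):
    P=np.atleast_2d(P); q=(P-c["M"][:,3])@c["M"][:,:3]
    return np.c_[c["cx"]+c["f"]*q[:,0]/-q[:,2], c["cy"]-c["f"]*q[:,1]/-q[:,2]]
def ray(c,uv,z):
    uv=np.atleast_2d(uv); d=np.c_[(uv[:,0]-c["cx"])/c["f"],-(uv[:,1]-c["cy"])/c["f"],-np.ones(len(uv))]@c["M"][:,:3].T
    o=c["M"][:,3]; t=(z-o[2])/d[:,2]; return o+d*t[:,None]
def place(p,L): # p x,y,yaw ; L local pts with z
    x,y,a=p; L=np.atleast_2d(L); c,s=np.cos(a),np.sin(a)
    return np.c_[x+c*L[:,0]-s*L[:,1],y+s*L[:,0]+c*L[:,1],L[:,2]]
def fit(obs,p0):
    f=lambda p:np.concatenate([(proj(c,place(p,L))-uv).ravel() for c,L,uv in obs])
    r=least_squares(f,p0,loss="soft_l1"); return r.x,np.round(f(r.x).reshape(-1,2),1)
E
python3 - <<'E'
from h import *
def un(u,x0,y0,s): u=np.array(u,float); return np.array([x0,y0])+(u+.5)/s-.5
# bin
tb=un([(265,30),(580,222),(412,517),(88,318)],400,115,5)
g=ray(T,tb,.13);print(g[:,:2].round(3),[np.linalg.norm(g[i]-g[i-1]).round(4) for i in range(4)])
h=[(.08,.085),(.08,-.085),(-.08,-.085),(-.08,.085)]
L=np.array([(x,y,.13) for x,y in h])
sb=un([(72,88),(365,85),(362,245),(22,248)],180,110,5)
gs=ray(S,sb,.13);print(gs[:,:2].round(3),[np.linalg.norm(gs[i]-gs[i-1]).round(4) for i in range(4)])
c=g.mean(0); d=g[0]+g[1]-g[2]-g[3]; yaw=np.arctan2(d[1],d[0]); print(c,yaw)
# scene corner order by world proximity
Ls=[];
W=place((c[0],c[1],yaw),L)
for q in gs: Ls.append(L[np.argmin(np.linalg.norm(W-q,axis=1))])
for o in ([(T,L,tb)],[(S,np.array(Ls),sb)],[(T,L,tb),(S,np.array(Ls),sb)]):
    p,r=fit(o,(c[0],c[1],yaw));print("bin",p.round(4),r.tolist())
# cup
u=un([(237,75),(270,78)],260,130,6); 
gt=ray(T,u,.065); r=ray(T,un([(175,180),(313,200)],260,130,6),.03); l=ray(T,un([(150,402),(283,414)],260,130,6),.015)
print(gt.round(4),r.round(4),l.round(4)); print(np.linalg.norm(r[0]-r[1]),np.linalg.norm(l[0]-l[1]))
b=ray(T,un([(206,255),(267,261)],260,130,6),.012);print("beads",b.round(4))
L=np.array([(.02,.007,.065),(.02,-.007,.065),(-.02,.03,.03),(-.02,-.03,.03),(-.112,.03,.015),(-.112,-.03,.015)])
uv=np.r_[u,un([(175,180),(313,200)],260,130,6),un([(150,402),(283,414)],260,130,6)]
p,rr=fit([(T,L,uv)],(.5,.1,0.1));print("cup",p.round(4),rr.tolist())
E
```

```text
[[ 0.641 -0.273]
 [ 0.548 -0.413]
 [ 0.414 -0.327]
 [ 0.508 -0.184]] [np.float64(0.1602), np.float64(0.1686), np.float64(0.1595), np.float64(0.1708)]
[[ 0.543 -0.417]
 [ 0.413 -0.325]
 [ 0.503 -0.177]
 [ 0.634 -0.272]] [np.float64(0.1713), np.float64(0.1596), np.float64(0.1735), np.float64(0.1617)]
[ 0.5277823  -0.29943161  0.13      ] -0.5783072723839643
bin [ 0.5278 -0.2995 -0.58  ] [[-0.3, -0.0], [0.4, 0.0], [-0.2, -0.1], [0.1, 0.1]]
bin [ 0.5231 -0.2975 -0.5648] [[0.1, 0.8], [0.6, -0.5], [-0.4, -1.3], [-0.1, 0.8]]
bin [ 0.5262 -0.2988 -0.579 ] [[-0.6, 0.7], [0.1, 0.7], [-0.4, 0.6], [-0.2, 0.8], [-0.6, 0.7], [-0.2, -0.2], [-2.3, -0.9], [-2.0, 0.7]]
[[0.6122 0.0864 0.065 ]
 [0.6107 0.0729 0.065 ]] [[0.5761 0.1145 0.03  ]
 [0.5666 0.0566 0.03  ]] [[0.484  0.1271 0.015 ]
 [0.4778 0.0709 0.015 ]]
0.05870677920201612 0.05644794784104019
beads [[0.547  0.1028 0.012 ]
 [0.544  0.0768 0.012 ]]
cup [ 0.5915  0.0826 -0.1453] [[-0.1, -0.0], [0.0, 0.2], [-0.3, 0.0], [0.3, -0.3], [-0.6, -0.4], [0.7, 0.6]]
```

Run:
```python
import cv2
s=cv2.imread("pics/scene0.png")
cv2.imwrite("pics/d.png",cv2.resize(s[235:290,265:345],None,fx=8,fy=8,interpolation=cv2.INTER_CUBIC))
```

```text
(no output)
```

View pics/d.png

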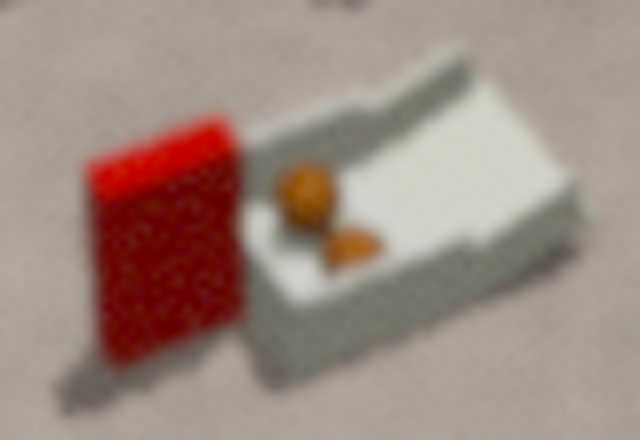

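```bash
cat >> h.py <<'E'
from scipy.spatial.transform import Slerp
def cur():
    from rig import monitor
    s=monitor.get_state(); return s,np.array(s['tcp_pos']),R.from_euler('xyz',s['tcp_rot'])
def toolR(yaw,tilt_out):  # yaw=cup x azimuth; tilt_out: rad tool axis leaning to +e
    e=np.array([np.cos(yaw),np.sin(yaw),0]);k=np.array([0,0,1.]);y=np.cross(k,e)
    x=np.sin(tilt_out)*e-np.cos(tilt_out)*k; return R.from_matrix(np.c_[x,y,np.cross(x,y)])
def delta(p,Rc,P,Rt):
    return np.r_[np.degrees((Rc.inv()*Rt).as_rotvec()), Rc.inv().apply(P-p)*1000]
def grasp_pose(G,yaw,tilt): 
    Rt=toolR(yaw,tilt); return G+.0187*Rt.apply([1,0,0]),Rt
E
python3 - <<'E'
from h import *
# scene check of red plate
def un(u,x0,y0,s): u=np.array(u,float); return np.array([x0,y0])+(u+.5)/s-.5
L=np.array([(.02,-.007,.065),(.02,.007,.065),(-.02,.007,.065)])
uv=un([(90,162),(105,190),(240,145)],265,235,8)
for c in((.5915,.0826,-.1453),): print(proj(S,place(c,L)),uv)
s,p,Rc=cur(); yaw=-.145
e=np.array([np.cos(yaw),np.sin(yaw),0])
G=np.array([.5915,.0826,.16])+.005*e
P,Rt=grasp_pose(G,yaw,np.radians(-20)); print(P,delta(p,Rc,P,Rt).round(1))
E
```

```text
[[273.32492154 255.42130485]
 [276.37679771 259.87555825]
 [294.56332283 252.77522919]] [[275.8125 254.8125]
 [277.6875 258.3125]
 [294.5625 252.6875]]
[0.59011887 0.08280168 0.14242775] [  -9.9   19.9   -1.7   95.9 -310.4  534.3]
```

{"name": "jog_arm", "arguments": {
  "increments": [
    [0, 1, 0, 2, -9, 16, 1],
    [-1, 2, 0, 5, -25, 43, 1],
    [-2, 3, 0, 9, -43, 75, 1],
    [-2, 4, 0, 14, -65, 112, 1],
    [-3, 6, 0, 20, -90, 155, 1],
    [-4, 8, -1, 26, -115, 198, 1],
    [-5, 9, -1, 32, -140, 240, 1],
    [-5, 11, -1, 38, -164, 283, 1],
    [-6, 12, -1, 43, -189, 326, 1],
    [-7, 14, -1, 49, -214, 369, 1]
  ],
  "force": 50
}}

```text
time: 1.4
tcp_pos: [0.4643, 0.225, 0.189]
tcp_rot: [-3.128, 1.325, 2.958]
wrist_force: [1.0, 0.7, -0.7]
finger_gap: 1.004
```

```bash
cat > hov.py <<'E'
from h import *
import sys
s,p,Rc=cur(); yaw=-.145;e=np.array([np.cos(yaw),np.sin(yaw),0])
G=np.array([.5915,.0826,float(sys.argv[1])])+.005*e
P,Rt=grasp_pose(G,yaw,np.radians(-20)); print(s['time'],p,s['finger_gap'],s['joint_positions'].round(2),P,delta(p,Rc,P,Rt).round(1))
E
python3 hov.py .13
```

```text
1.4 [0.46429257 0.22501241 0.18904713] 1.003944728751853 [ 0.17  0.25  1.65  0.08  1.47 -1.22] [0.59011887 0.08280168 0.11242775] [  -2.9    5.9   -0.7   37.9 -114.7  165.3]
```

{"name": "jog_arm", "arguments": {
  "increments": [
    [0, 1, 0, 5, -23, 33, 1],
    [-1, 2, 0, 10, -43, 60, 1],
    [-1, 3, 0, 16, -62, 88, 1],
    [-2, 4, 0, 22, -80, 114, 1],
    [-2, 5, 0, 28, -95, 136, 1],
    [-3, 6, -1, 33, -107, 153, 1],
    [-3, 6, -1, 36, -113, 162, 1],
    [-3, 6, -1, 38, -115, 165, 1],
    [-3, 6, -1, 38, -115, 165, 1],
    [-3, 6, -1, 38, -115, 165, 1]
  ]
}}

```text
time: 2.65
tcp_pos: [0.5895, 0.0832, 0.1129]
tcp_rot: [-3.129, 1.22, 3.013]
wrist_force: [-0.4, -0.1, -0.6]
finger_gap: 1.0
```

```bash
python3 hov.py .13; python3 hov.py .046
python3 - <<'E'
from rig import capture
import cv2
for n in ["wrist","scene"]:
    cv2.imwrite(f"pics/{n}1.png",capture(n)["color"][:,:,::-1])
E
```

```text
2.65 [0.5895303  0.08317822 0.1128938 ] 1.0004730114323215 [-0.07  0.59  1.36  0.02  1.54 -1.5 ] [0.59011887 0.08280168 0.11242775] [ 0.2 -0.1  0.3  0.2 -0.3  0.8]
2.65 [0.5895303  0.08317822 0.1128938 ] 1.0004730114323215 [-0.07  0.59  1.36  0.02  1.54 -1.5 ] [0.59011887 0.08280168 0.02842775] [ 0.2 -0.1  0.3 79.1  0.1 29.6]
```

View pics/wrist1.png

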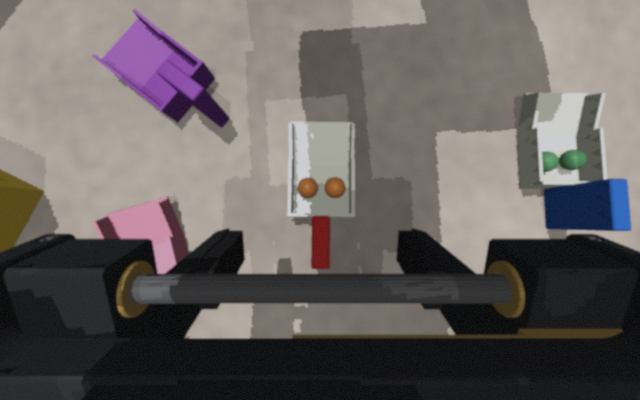

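View pics/scene1.png

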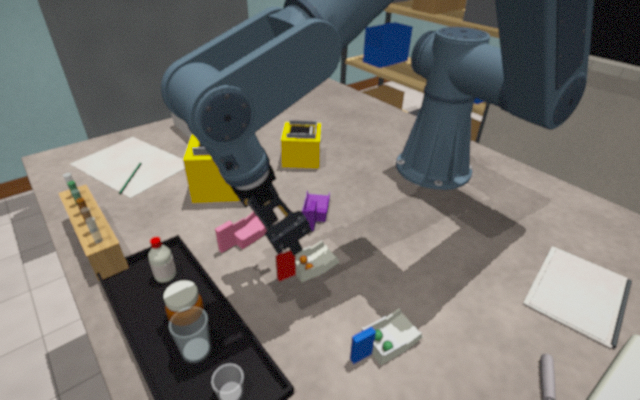

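{"name": "jog_arm", "arguments": {
  "increments": [
    [0, 0, 0, 4, 0, 2, 1],
    [0, 0, 0, 12, 0, 5, 1],
    [0, 0, 0, 24, 0, 9, 1],
    [0, 0, 0, 38, 0, 14, 1],
    [0, 0, 0, 52, 0, 20, 1],
    [0, 0, 0, 64, 0, 24, 1],
    [0, 0, 0, 73, 0, 27, 1],
    [0, 0, 0, 78, 0, 29, 1],
    [0, 0, 0, 79, 0, 30, 1],
    [0, 0, 0, 79, 0, 30, 1]
  ]
}}

```text
time: 4.0
tcp_pos: [0.591, 0.0825, 0.0288]
tcp_rot: [-3.129, 1.221, 3.013]
wrist_force: [0.0, -0.0, 0.4]
finger_gap: 1.0
```

{"name": "jog_arm", "arguments": {
  "increments": [
    [0, 0, 0, 0, 0, 0, -1],
    [0, 0, 0, 0, 0, 0, -1],
    [0, 0, 0, 0, 0, 0, -1],
    [0, 0, 0, 0, 0, 0, -1],
    [0, 0, 0, 0, 0, 0, -1],
    [0, 0, 0, 0, 0, 0, -1],
    [0, 0, 0, 0, 0, 0, -1],
    [0, 0, 0, 0, 0, 0, -1],
    [0, 0, 0, 0, 0, 0, -1],
    [0, 0, 0, 0, 0, 0, -1]
  ],
  "force": 50
}}

```text
time: 5.25
tcp_pos: [0.591, 0.0825, 0.0288]
tcp_rot: [-3.129, 1.221, 3.013]
wrist_force: [0.1, 0.4, 0.0]
finger_gap: 0.154
```

```bash
python3 hov.py .046
python3 - <<'E'
from rig import capture
import cv2
for n in ["wrist","scene"]:
    cv2.imwrite(f"pics/{n}2.png",capture(n)["color"][:,:,::-1])
E
```

```text
5.25 [0.59100154 0.08253825 0.02878571] 0.15445615697005602 [-0.07  0.7   1.38  0.02  1.41 -1.51] [0.59011887 0.08280168 0.02842775] [ 0.2 -0.   0.3  0.6  0.1 -0.7]
```

View pics/wrist2.png

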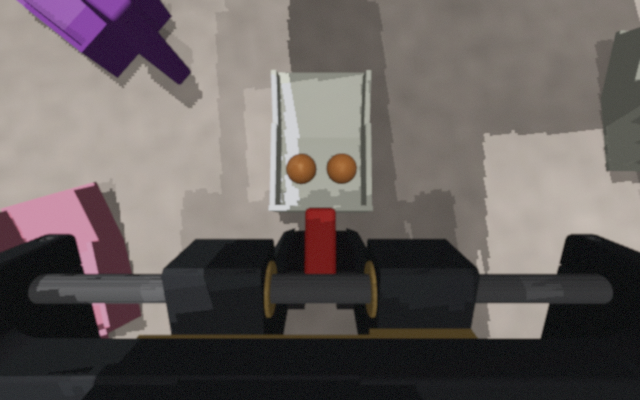

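View pics/scene2.png

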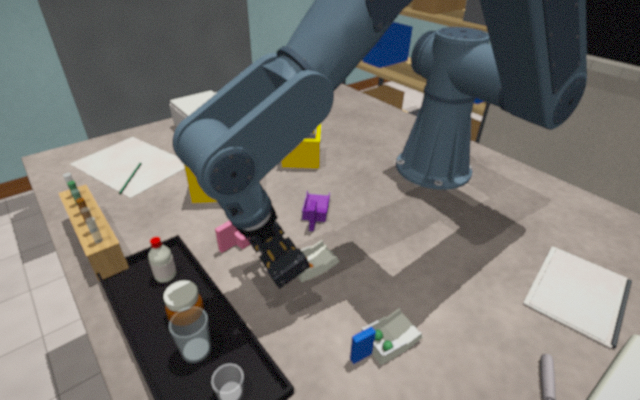

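{"name": "jog_arm", "arguments": {
  "increments": [
    [0, 0, 0, -4, 0, -1, -1],
    [0, 0, 0, -14, 0, -5, -1],
    [0, 0, 0, -32, 0, -12, -1],
    [0, 0, 0, -56, 0, -20, -1],
    [0, 0, 0, -86, 0, -31, -1],
    [0, 0, 0, -117, 0, -42, -1],
    [0, 0, 0, -146, 0, -53, -1],
    [0, 0, 0, -169, 0, -61, -1],
    [0, 0, 0, -182, 0, -66, -1],
    [0, 0, 0, -188, 0, -68, -1]
  ]
}}

```text
time: 6.6
tcp_pos: [0.5918, 0.0833, 0.23]
tcp_rot: [-3.129, 1.223, 3.013]
wrist_force: [0.3, 0.1, -2.3]
finger_gap: 0.15
```

```bash
cat > tgt.py <<'E'
# usage: lipx lipz(mm, mouth frame) tilt_deg  (cup in gripper: grasp at grip + 5mm e, cup-level tool tilt = T0)
from h import *
MO=np.array([.5276,-.2993,.13]); MY=-.580
T0=-20.0; GX=.005; GZ=.001   # grasp pt in cup frame rel. grip centre
def pose(lx,lz,tilt,ly=0.,T0=T0,GX=GX,GZ=GZ,yawoff=0.):
    t=np.radians(tilt); e=np.array([np.cos(MY+yawoff),np.sin(MY+yawoff),0]);k=np.array([0,0,1.]);n=np.cross(k,np.array([np.cos(MY),np.sin(MY),0]))
    cx=np.cos(t)*e+np.sin(t)*k; cz=-np.sin(t)*e+np.cos(t)*k
    e0=np.array([np.cos(MY),np.sin(MY),0])
    lip=MO+lx/1000*e0+ly/1000*n+lz/1000*k
    G=lip+(.112+GX)*cx+(.030+GZ)*cz
    return grasp_pose(G,MY+yawoff,np.radians(T0+tilt))
def rows(lx,lz,tilt,**kw):
    s,p,Rc=cur(); P,Rt=pose(lx,lz,tilt,**kw); return delta(p,Rc,P,Rt).round(1),P.round(3)
E
python3 - <<'E'
from rig import capture,monitor
from tgt import *
import cv2
s,p,Rc=cur(); print(s['time'],p,s['finger_gap'],s['wrist_force'],s['joint_positions'].round(2))
print(rows(-25,60,0)); print(rows(-25,70,4))
for n in ["wrist"]:
    cv2.imwrite(f"pics/{n}3.png",capture(n)["color"][:,:,::-1])
E
```

```text
6.6 [0.59183311 0.08333606 0.22998649] 0.14992200188294813 [ 0.30594892  0.12007029 -2.26474305] [-0.07  0.48  1.28  0.02  1.73 -1.5 ]
(array([ 2.360e+01,  1.000e-01,  8.800e+00,  3.600e+00, -4.242e+02,
        7.300e+01]), array([ 0.599, -0.346,  0.203]))
(array([  23.9,   -3.8,    8. ,  -12.6, -423.7,   66. ]), array([ 0.598, -0.346,  0.221]))
```

View pics/wrist3.png

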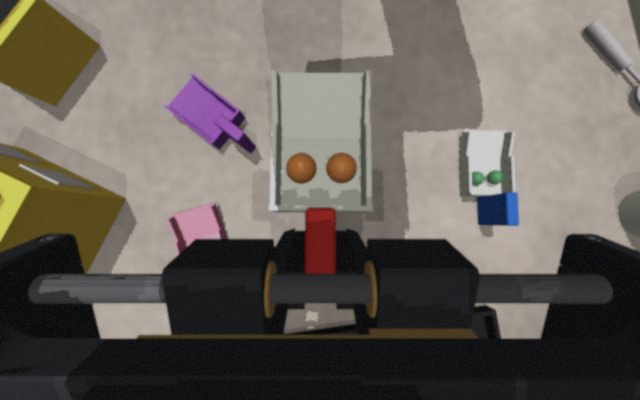

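{"name": "jog_arm", "arguments": {
  "increments": [
    [0.1, 0, 0, 0, -3, 0, -1],
    [0.6, 0, 0.2, 0, -10, 2, -1],
    [1.3, 0, 0.5, 0, -23, 4, -1],
    [2.2, 0, 0.8, -1, -40, 7, -1],
    [3.4, 0, 1.3, -1, -62, 10, -1],
    [4.9, 0, 1.8, -1, -87, 14, -1],
    [6.4, 0, 2.4, -2, -116, 19, -1],
    [8.1, 0, 3, -2, -146, 24, -1],
    [10, 0, 3.7, -3, -179, 30, -1],
    [11.8, 0, 4.4, -3, -212, 35, -1]
  ]
}}

```text
time: 7.9
tcp_pos: [0.5954, -0.134, 0.2218]
tcp_rot: [-3.135, 1.223, 2.785]
wrist_force: [0.9, -0.6, -1.2]
finger_gap: 0.155
```

Run:
```python
from tgt import *
s,p,Rc=cur(); print(s['time'],p,s['finger_gap'],s['wrist_force'],s['joint_positions'].round(2))
print(rows(-25,70,0))
```

```text
7.9 [ 0.59543982 -0.13397546  0.22175994] 0.15476133518849888 [ 0.92824512 -0.60609431 -1.23117297] [-0.41  0.52  1.24 -0.02  1.73 -1.61]
(array([ 1.16e+01,  1.00e-01,  4.40e+00, -1.86e+01, -1.97e+02,  7.72e+01]), array([ 0.599, -0.346,  0.213]))
```

{"name": "jog_arm", "arguments": {
  "increments": [
    [1.9, 0, 0.7, -3, -33, 13, -1],
    [3.8, 0, 1.4, -6, -65, 25, -1],
    [5.5, 0, 2.1, -9, -94, 37, -1],
    [7.1, 0, 2.7, -12, -121, 47, -1],
    [8.4, 0, 3.2, -14, -143, 56, -1],
    [9.6, 0, 3.6, -15, -163, 64, -1],
    [10.4, 0, 4, -17, -178, 70, -1],
    [11.1, 0, 4.2, -18, -189, 74, -1],
    [11.5, 0, 4.4, -18, -195, 76, -1],
    [11.6, 0, 4.4, -19, -197, 77, -1]
  ]
}}

```text
time: 9.15
tcp_pos: [0.5992, -0.3461, 0.2137]
tcp_rot: [3.138, 1.223, 2.559]
wrist_force: [0.2, -0.5, -1.1]
finger_gap: 0.158
```

Run:
```python
from tgt import *
from rig import capture
import cv2
s,p,Rc=cur(); print(s['time'],p,s['finger_gap'],s['wrist_force'],s['joint_positions'].round(2))
print(rows(-25,70,0))
for n in ["wrist","top","scene"]:
    im=capture(n)["color"][:,:,::-1]
    if n=="top": im=cv2.resize(im[90:250,380:580],None,fx=4,fy=4,interpolation=cv2.INTER_CUBIC)
    cv2.imwrite(f"pics/{n}4.png",im)
```

```text
9.15 [ 0.59922589 -0.34606601  0.21373112] 0.1578652312099267 [ 0.24235624 -0.50260456 -1.11322446] [-0.68  0.71  0.96 -0.03  1.81 -1.67]
(array([ 0. ,  0.1, -0.1,  0.3, -0.1,  0.2]), array([ 0.599, -0.346,  0.213]))
```

View pics/wrist4.png

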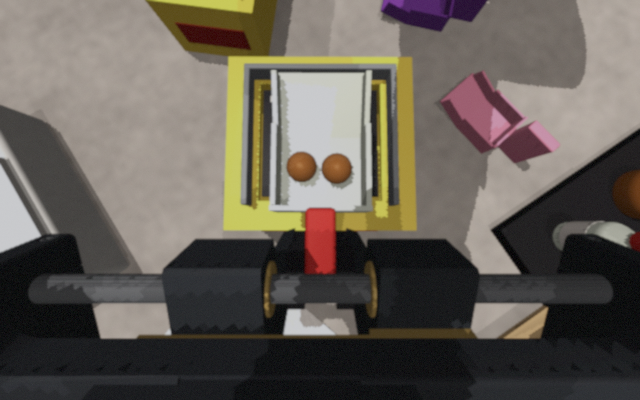

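View pics/top4.png

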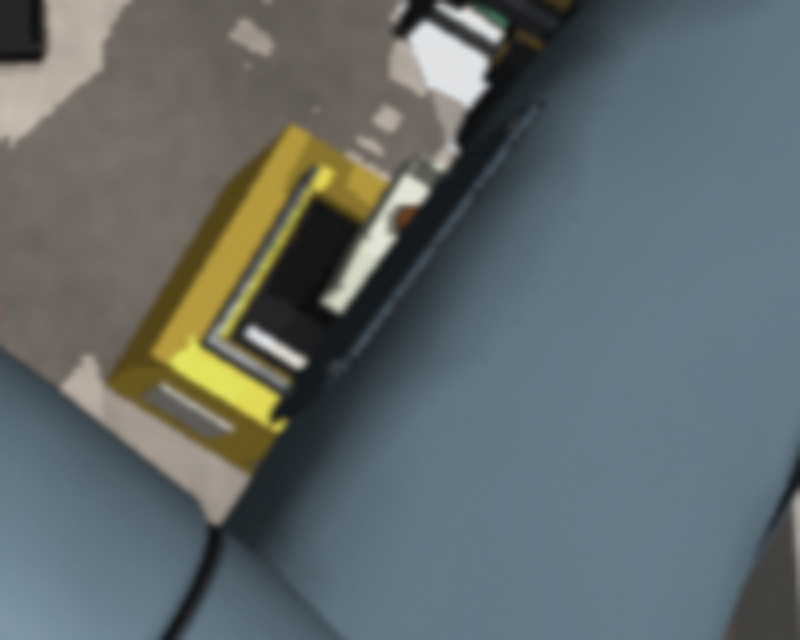

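View pics/scene4.png

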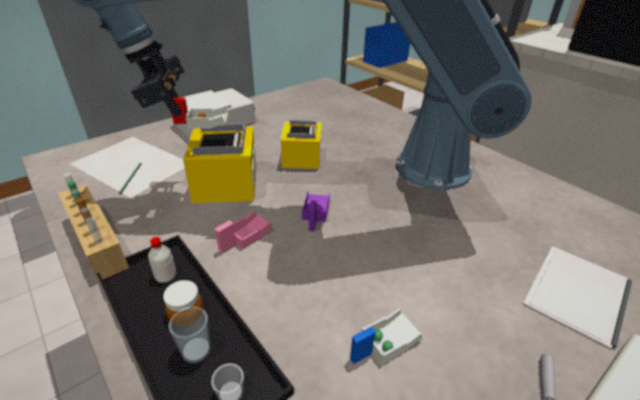

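```bash
cat >> tgt.py <<'E'
def seq(l):
    for a in l: print(rows(*a)[0].round(1).tolist()+[-1])
E
python3 - <<'E'
from tgt import *
q=ray(T,[(380+330.5/4-.5,90+305.5/4-.5)],.2)-MO
c,s_=np.cos(MY),np.sin(MY); print(q[0]@[c,s_,0],q[0]@[-s_,c,0])
f=lambda u:.5*(1-np.cos(np.pi*u))
seq([(-25,70-48*f(i/10),6*f(i/10)) for i in range(1,11)])
E
```

```text
-0.02445675201917383 0.026473965738260812
[0.1, -0.0, -0.0, 1.4, -0.6, 0.6, -1]
[0.1, -0.5, -0.0, 3.8, -0.6, 1.4, -1]
[0.1, -1.1, -0.0, 7.7, -0.6, 2.6, -1]
[0.1, -2.0, -0.0, 12.5, -0.6, 4.1, -1]
[0.1, -2.9, -0.0, 17.9, -0.6, 5.7, -1]
[0.1, -3.8, -0.0, 23.4, -0.6, 7.3, -1]
[0.1, -4.7, -0.0, 28.3, -0.6, 8.8, -1]
[0.1, -5.3, -0.0, 32.2, -0.6, 9.9, -1]
[0.1, -5.7, -0.0, 34.7, -0.6, 10.6, -1]
[0.1, -5.9, -0.0, 35.5, -0.6, 10.9, -1]
```

Lip position in the top view agrees (-24, +26 against the expected -25, +30 mm for its corner). Lower and start a slight tilt.

{"name": "jog_arm", "arguments": {
  "increments": [
    [0, 0, 0, 1, 0, 0, -1],
    [0, -0.5, 0, 4, 0, 1, -1],
    [0, -1, 0, 8, 0, 3, -1],
    [0, -2, 0, 12, 0, 4, -1],
    [0, -3, 0, 18, 0, 6, -1],
    [0, -4, 0, 23, 0, 7, -1],
    [0, -5, 0, 28, 0, 9, -1],
    [0, -5.5, 0, 32, 0, 10, -1],
    [0, -6, 0, 35, 0, 11, -1],
    [0, -6, 0, 36, 0, 11, -1]
  ]
}}

```text
time: 10.55
tcp_pos: [0.5978, -0.3445, 0.1763]
tcp_rot: [3.137, 1.328, 2.558]
wrist_force: [-0.4, -0.8, -0.9]
finger_gap: 0.154
```

Run:
```python
from tgt import *
from rig import capture
import cv2
s,p,Rc=cur(); print(s['time'],p,s['finger_gap'],s['wrist_force'],s['joint_positions'].round(2))
print(rows(-25,22,6))
f=lambda u:.5*(1-np.cos(np.pi*u))
seq([(-25,22-7*f(i/10),6+7*f(i/10)) for i in range(1,11)])
cv2.imwrite("pics/wrist5.png",capture("wrist")["color"][:,:,::-1])
```

```text
10.55 [ 0.59777323 -0.3445159   0.17627598] 0.15442615516134542 [-0.368689   -0.76262757 -0.88080707] [-0.68  0.65  1.11 -0.02  1.62 -1.67]
(array([ 0.1,  0.1, -0.1, -0.6, -0.6, -0. ]), array([ 0.598, -0.345,  0.177]))
[0.1, -0.1, -0.1, -0.8, -0.6, -0.1, -1]
[0.1, -0.6, -0.1, -1.2, -0.6, -0.5, -1]
[0.1, -1.3, -0.1, -1.7, -0.6, -1.0, -1]
[0.1, -2.3, -0.1, -2.5, -0.6, -1.7, -1]
[0.1, -3.4, -0.1, -3.2, -0.6, -2.5, -1]
[0.1, -4.5, -0.1, -4.0, -0.6, -3.3, -1]
[0.1, -5.4, -0.1, -4.6, -0.6, -4.0, -1]
[0.1, -6.2, -0.1, -5.2, -0.6, -4.7, -1]
[0.1, -6.7, -0.1, -5.5, -0.6, -5.1, -1]
[0.1, -6.9, -0.1, -5.6, -0.6, -5.2, -1]
```

View pics/wrist5.png

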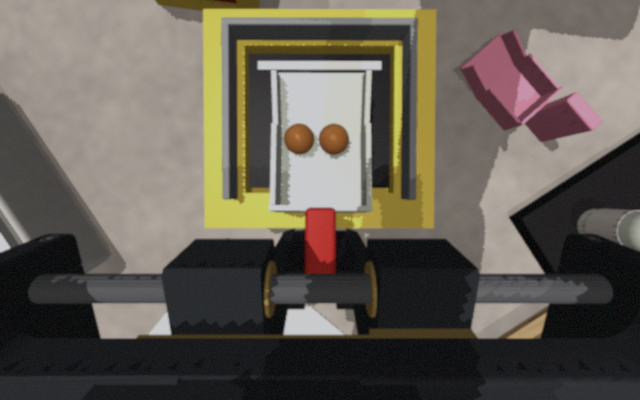

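{"name": "jog_arm", "arguments": {
  "increments": [
    [0, 0, 0, 0, 0, 0, -1],
    [0, -0.6, 0, -0.5, 0, -0.5, -1],
    [0, -1.3, 0, -1, 0, -1, -1],
    [0, -2.3, 0, -2, 0, -1.5, -1],
    [0, -3.4, 0, -2.5, 0, -2.5, -1],
    [0, -4.5, 0, -3.5, 0, -3, -1],
    [0, -5.4, 0, -4, 0, -4, -1],
    [0, -6.2, 0, -4.5, 0, -4.5, -1],
    [0, -6.7, 0, -5, 0, -5, -1],
    [0, -7, 0, -5, 0, -5, -1]
  ]
}}

```text
time: 11.85
tcp_pos: [0.5947, -0.3425, 0.1824]
tcp_rot: [3.132, 1.451, 2.553]
wrist_force: [-0.3, -0.1, -1.3]
finger_gap: 0.157
```

Run:
```python
from tgt import *
from rig import capture
import cv2
s,p,Rc=cur(); print(s['time'],p,s['finger_gap'],s['wrist_force'],s['joint_positions'].round(2))
print(rows(-25,15,13))
for n,(z,t) in enumerate([(8,19),(-6,27),(-20,35),(-31,42),(-38,48),(-40,50)]): seq([(-25,z,t)])
cv2.imwrite("pics/wrist6.png",capture("wrist")["color"][:,:,::-1])
```

```text
11.85 [ 0.59472127 -0.34253127  0.18241388] 0.1571050572868422 [-0.2854181  -0.07167873 -1.29195381] [-0.69  0.55  1.24 -0.01  1.47 -1.68]
(array([ 0.1,  0.1, -0.1, -0.5, -0.6, -0.2]), array([ 0.594, -0.343,  0.183]))
[0.1, -5.9, -0.1, -3.7, -0.6, -5.1, -1]
[0.1, -13.9, -0.1, -2.3, -0.6, -12.7, -1]
[0.1, -21.9, -0.1, 0.6, -0.6, -22.0, -1]
[0.1, -28.9, -0.1, 3.2, -0.6, -31.5, -1]
[0.0, -34.9, -0.1, 4.1, -0.6, -40.6, -1]
[0.0, -36.9, -0.1, 4.3, -0.6, -43.8, -1]
```

View pics/wrist6.png

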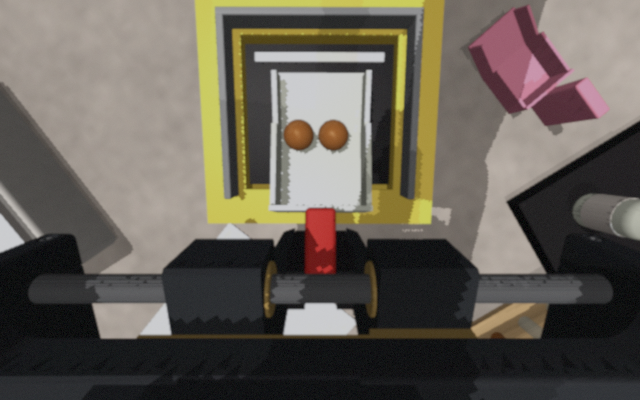

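{"name": "jog_arm", "arguments": {
  "increments": [
    [0, -6, 0, -4, -0.5, -5, -1],
    [0, -14, 0, -2, -0.5, -13, -1],
    [0, -22, 0, 0.5, -0.5, -22, -1],
    [0, -29, 0, 3, -0.5, -31.5, -1],
    [0, -35, 0, 4, -0.5, -40.5, -1],
    [0, -37, 0, 4.5, -0.5, -44, -1],
    [0, -37, 0, 4.5, -0.5, -44, -1],
    [0, -37, 0, 4.5, -0.5, -44, -1],
    [0, -37, 0, 4.5, -0.5, -44, -1],
    [0, -37, 0, 4.5, -0.5, -44, -1]
  ]
}}

```text
time: 13.15
tcp_pos: [0.5579, -0.3191, 0.1834]
tcp_rot: [0.002, 1.044, -0.577]
wrist_force: [-0.1, -0.3, 0.2]
finger_gap: 0.158
```

Run:
```python
from tgt import *
from rig import capture
import cv2
s,p,Rc=cur(); print(s['time'],p,s['finger_gap'],s['wrist_force'],s['joint_positions'].round(2))
print(rows(-25,-40,50))
for n in ["wrist","scene"]: cv2.imwrite(f"pics/{n}7.png",capture(n)["color"][:,:,::-1])
```

```text
13.15 [ 0.55788212 -0.31911854  0.18341675] 0.1581258065126996 [-0.07262474 -0.30755511  0.24510726] [-0.75  0.1   1.91  0.15  0.62 -1.83]
(array([ 0. ,  0.2, -0.1, -0.1, -0. , -0.4]), array([ 0.558, -0.319,  0.183]))
```

View pics/wrist7.png

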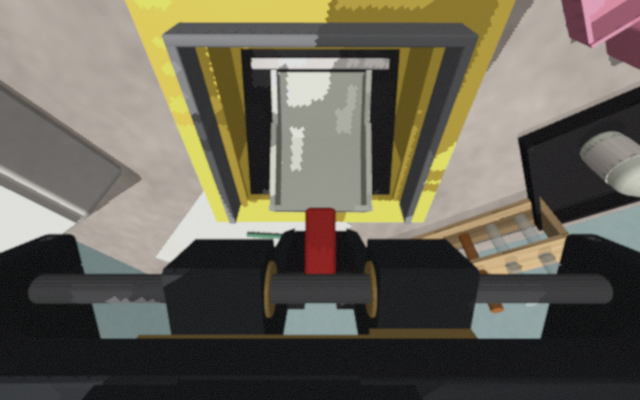

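View pics/scene7.png

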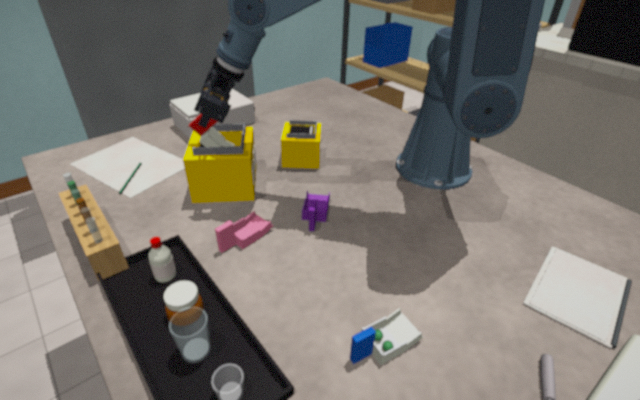

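Run:
```python
import cv2,numpy as np
i=cv2.imread("pics/wrist7.png")[10:230,160:490]
cv2.imwrite("pics/w7c.png",cv2.resize(np.clip(i*2.0,0,255).astype(np.uint8),None,fx=2.3,fy=2.3,interpolation=cv2.INTER_CUBIC))
from tgt import *
seq([(-25,-40+a,b) for a,b in [(3,50),(12,50),(26,48),(45,45),(65,40),(85,34),(100,27),(112,18),(118,8),(120,0)]])
```

```text
[0.0, 0.1, -0.1, -2.7, -0.0, 1.4, -1]
[0.0, 0.1, -0.1, -10.5, -0.0, 5.9, -1]
[0.0, 2.1, -0.1, -19.1, -0.0, 14.6, -1]
[0.0, 5.1, -0.1, -30.2, 0.0, 26.5, -1]
[0.0, 10.1, -0.1, -38.3, 0.0, 39.7, -1]
[0.0, 16.1, -0.1, -44.3, 0.0, 52.6, -1]
[0.0, 23.1, -0.1, -43.8, 0.0, 61.8, -1]
[0.0, 32.1, -0.1, -36.7, -0.0, 67.6, -1]
[0.1, 42.1, -0.1, -22.7, -0.0, 67.2, -1]
[0.1, 50.1, -0.1, -9.8, -0.0, 63.1, -1]
```

View pics/w7c.png

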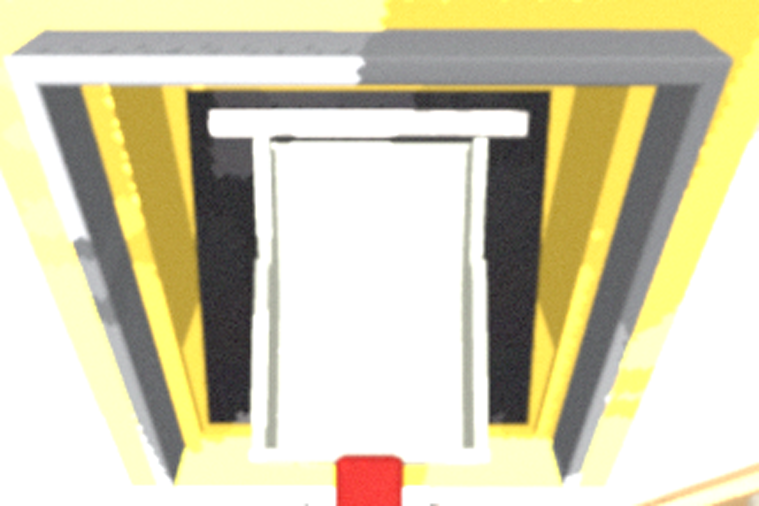

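{"name": "jog_arm", "arguments": {
  "increments": [
    [0, 0, 0, -3, 0, 1.5, -1],
    [0, 0, 0, -10.5, 0, 6, -1],
    [0, 2, 0, -19, 0, 14.5, -1],
    [0, 5, 0, -30, 0, 26.5, -1],
    [0, 10, 0, -38, 0, 40, -1],
    [0, 16, 0, -44, 0, 52.5, -1],
    [0, 23, 0, -44, 0, 62, -1],
    [0, 32, 0, -37, 0, 67.5, -1],
    [0, 42, 0, -23, 0, 67, -1],
    [0, 50, 0, -10, 0, 63, -1]
  ]
}}

```text
time: 14.5
tcp_pos: [0.6, -0.3469, 0.2246]
tcp_rot: [3.14, 1.223, 2.561]
wrist_force: [-0.6, 0.7, -0.8]
finger_gap: 0.154
```

Run:
```python
from tgt import *
from rig import capture
import cv2
s,p,Rc=cur(); print(s['time'],p,s['finger_gap'],s['wrist_force'],s['joint_positions'].round(2))
print(rows(-25,80,0))
for n in ["wrist"]: cv2.imwrite(f"pics/{n}8.png",capture(n)["color"][:,:,::-1])
# place back at the original spot
yaw=-.145;e=np.array([np.cos(yaw),np.sin(yaw),0])
G=np.array([.5915,.0826,.046+.18])+.005*e
P,Rt=grasp_pose(G,yaw,np.radians(-20)); d=delta(p,Rc,P,Rt); print(P,d.round(1))
```

```text
14.5 [ 0.59999979 -0.34686516  0.2246362 ] 0.15403242190086364 [-0.64562191  0.6893452  -0.76352565] [-0.68  0.71  0.95 -0.03  1.83 -1.67]
(array([ 0.1,  0. , -0. ,  1.5,  0.1, -0.5]), array([ 0.599, -0.346,  0.223]))
[0.59011887 0.08280168 0.20842775] [-2.340e+01  1.000e-01 -8.500e+00  9.850e+01  3.542e+02 -2.232e+02]
```

View pics/wrist8.png

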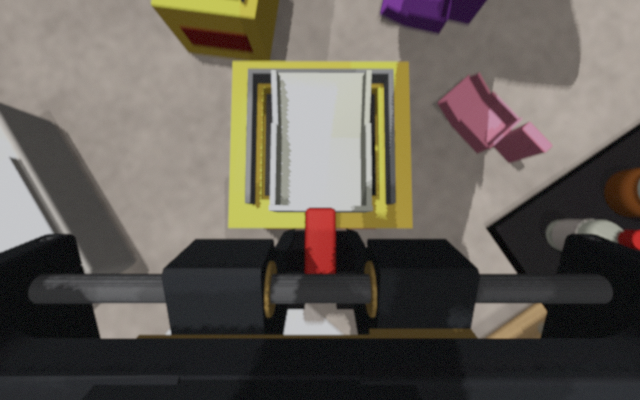

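{"name": "jog_arm", "arguments": {
  "increments": [
    [-0.5, 0, 0, 2, 7, -4, -1],
    [-1.5, 0, -0.5, 6, 21, -13, -1],
    [-3, 0, -1, 12, 42, -27, -1],
    [-5, 0, -2, 20, 71, -45, -1],
    [-7, 0, -2.5, 30, 106, -67, -1],
    [-9.5, 0, -3.5, 39, 142, -89, -1],
    [-12, 0, -4.5, 49, 177, -112, -1],
    [-14, 0, -5, 59, 212, -134, -1],
    [-16.5, 0, -6, 69, 248, -156, -1],
    [-18.5, 0, -6.5, 78, 282, -178, -1]
  ]
}}

```text
time: 15.8
tcp_pos: [0.5905, -0.0012, 0.2106]
tcp_rot: [3.11, 1.216, 2.878]
wrist_force: [0.5, 0.2, -1.3]
finger_gap: 0.157
```

```bash
python3 hov.py .16;python3 hov.py .046
```

```text
15.8 [ 0.59047071 -0.00121376  0.21057734] 0.15654733072794857 [-0.21  0.48  1.32  0.02  1.7  -1.55] [0.59011887 0.08280168 0.14242775] [-4.6 -0.3 -2.3 71.6 80.9  5.3]
15.8 [ 0.59047071 -0.00121376  0.21057734] 0.15654733072794857 [-0.21  0.48  1.32  0.02  1.7  -1.55] [0.59011887 0.08280168 0.02842775] [ -4.6  -0.3  -2.3 178.5  79.7  44.9]
```

{"name": "jog_arm", "arguments": {
  "increments": [
    [-1, 0, -0.5, 8, 22, 0, -1],
    [-2, 0, -1, 20, 43, 1, -1],
    [-3, 0, -1.5, 34, 60, 2, -1],
    [-4, 0, -2, 48, 72, 3, -1],
    [-4.5, -0.3, -2.3, 60, 79, 4, -1],
    [-4.6, -0.3, -2.3, 68, 81, 5, -1],
    [-4.6, -0.3, -2.3, 71, 81, 5, -1],
    [-4.6, -0.3, -2.3, 72, 81, 5, -1],
    [-4.6, -0.3, -2.3, 72, 81, 5, -1],
    [-4.6, -0.3, -2.3, 72, 81, 5, -1]
  ]
}}

```text
time: 17.05
tcp_pos: [0.59, 0.0827, 0.1426]
tcp_rot: [3.139, 1.223, 2.994]
wrist_force: [-0.0, -0.3, -0.6]
finger_gap: 0.154
```

```bash
python3 hov.py .16;python3 hov.py .0465;python3 - <<'E'
from rig import capture
import cv2
for n in ["wrist","scene"]: cv2.imwrite(f"pics/{n}9.png",capture(n)["color"][:,:,::-1])
E
```

```text
17.05 [0.59003348 0.08271688 0.14262646] 0.15367052336110143 [-0.07  0.55  1.35  0.03  1.58 -1.5 ] [0.59011887 0.08280168 0.14242775] [-0.   0.1 -0.1  0.2  0.1  0.1]
17.05 [0.59003348 0.08271688 0.14262646] 0.15367052336110143 [-0.07  0.55  1.35  0.03  1.58 -1.5 ] [0.59011887 0.08280168 0.02892775] [-0.000e+00  1.000e-01 -1.000e-01  1.069e+02  0.000e+00  3.880e+01]
```

View pics/wrist9.png

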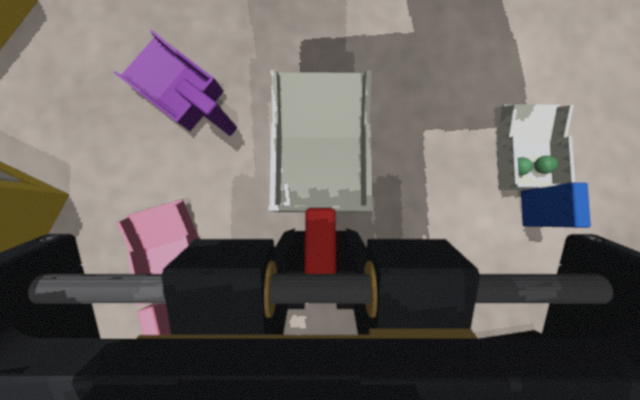

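View pics/scene9.png

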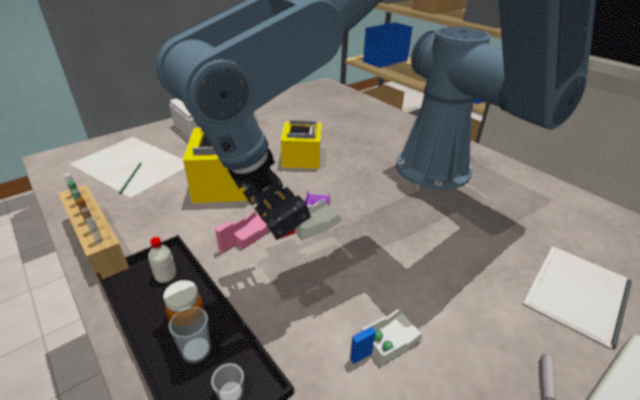

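{"name": "jog_arm", "arguments": {
  "increments": [
    [0, 0, 0, 8, 0, 3, -1],
    [0, 0, 0, 22, 0, 8, -1],
    [0, 0, 0, 40, 0, 14.5, -1],
    [0, 0, 0, 60, 0, 22, -1],
    [0, 0, 0, 78, 0, 28, -1],
    [0, 0, 0, 90, 0, 33, -1],
    [0, 0, 0, 98, 0, 35.5, -1],
    [0, 0, 0, 103, 0, 37.5, -1],
    [0, 0, 0, 106, 0, 38.5, -1],
    [0, 0, 0, 107, 0, 39, -1]
  ]
}}

```text
time: 18.4
tcp_pos: [0.5904, 0.083, 0.0289]
tcp_rot: [3.139, 1.223, 2.994]
wrist_force: [-0.1, -0.0, -0.0]
finger_gap: 0.15
```

```bash
python3 hov.py .0465;python3 - <<'E'
from h import *
print(cur()[0]['wrist_force'])
E
```

```text
18.4 [0.59035297 0.08295539 0.02889496] 0.15048125251634634 [-0.07  0.7   1.38  0.03  1.4  -1.51] [0.59011887 0.08280168 0.02892775] [ 0.   0.1 -0.   0.  -0.2 -0.2]
[-0.07352278 -0.00877314 -0.00594826]
```

{"name": "jog_arm", "arguments": {
  "increments": [
    [0, 0, 0, 0, 0, 0, -1],
    [0, 0, 0, 0, 0, 0, -0.65],
    [0, 0, 0, 0, 0, 0, -0.6],
    [0, 0, 0, 0, 0, 0, -0.5],
    [0, 0, 0, 0, 0, 0, -0.3],
    [0, 0, 0, 0, 0, 0, 0],
    [0, 0, 0, 0, 0, 0, 0.3],
    [0, 0, 0, 0, 0, 0, 0.6],
    [0, 0, 0, 0, 0, 0, 0.6],
    [0, 0, 0, 0, 0, 0, 0.6]
  ]
}}

```text
time: 19.65
tcp_pos: [0.5904, 0.0829, 0.0289]
tcp_rot: [3.139, 1.223, 2.994]
wrist_force: [-0.4, 0.3, -0.2]
finger_gap: 0.801
```

{"name": "jog_arm", "arguments": {
  "increments": [
    [0, 0, 0, -4, 0, -1.5, 0.6],
    [0, 0, 0, -14, 0, -5, 0.6],
    [0, 0, 0, -32, 0, -12, 0.6],
    [0, 0, 0, -56, 0, -20, 0.6],
    [0, 0, 0, -86, 0, -31, 0.6],
    [0, 0, 0, -117, 0, -42, 0.6],
    [0, 0, 0, -146, 0, -53, 0.6],
    [0, 0, 0, -169, 0, -61, 0.6],
    [0, 0, 0, -182, 0, -66, 0.6],
    [0, 0, 0, -188, 0, -68, 0.6]
  ]
}}

```text
time: 20.9
tcp_pos: [0.5906, 0.0828, 0.2301]
tcp_rot: [3.139, 1.225, 2.994]
wrist_force: [-0.1, 0.2, -0.2]
finger_gap: 0.795
```

Run:
```python
from rig import capture
from h import *
import cv2
print(cur()[0]['time'],cur()[1],cur()[0]['finger_gap'])
for n in ["wrist","scene","top"]: cv2.imwrite(f"pics/{n}10.png",capture(n)["color"][:,:,::-1])
```

```text
20.9 [0.5906147  0.08275148 0.23011332] 0.7948065034703378
```

View pics/wrist10.png

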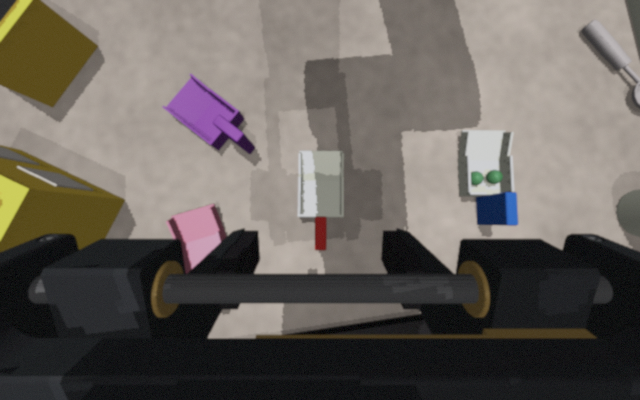

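View pics/scene10.png

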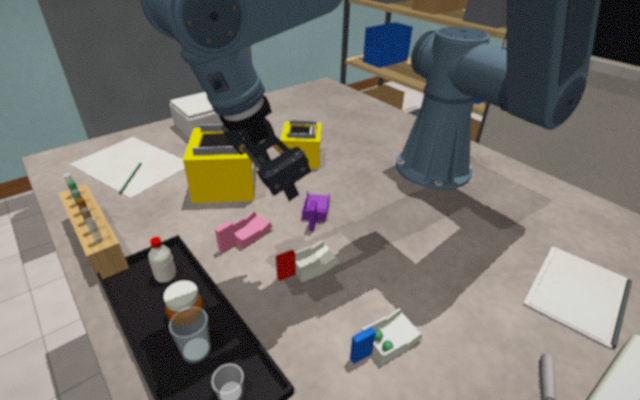

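View pics/top10.png

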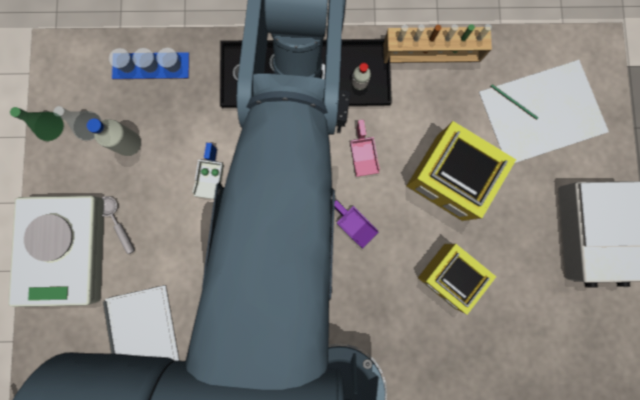

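Run:
```python
import cv2
t=cv2.imread("pics/top10.png")
cv2.imwrite("pics/e.png",cv2.resize(t[115:225,400:520],None,fx=5,fy=5,interpolation=cv2.INTER_CUBIC))
```

```text
(no output)
```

View pics/e.png

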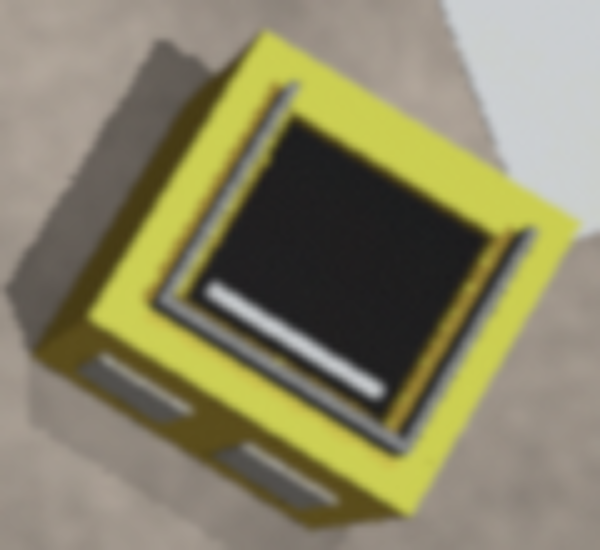

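The flap is shut as at the start, and there are no beads on it or around it.

```bash
python3 -c "
from rig import ticket; print(ticket.job_done())"
```

```text
the job is handed in; nothing more can be done
None
```

I pressed the large yellow bin's flap open with the red-grip cup's rim and tipped both amber beads in. I then stood the empty cup upright at its original spot, let go, and handed the job in at about 21 s.

- **Last checks:** The pictures show the flap shut exactly as at the start. No beads are in the cup, on the flap or on the bench, and the blue-grip cup still holds its two green beads where it was. The gripper is about 20 cm above the red-grip cup, touching nothing.
- **Limits of the checks:** I could not see inside the bin. That the beads are there is inferred from the cup being empty and no beads showing anywhere else. No check failed or disagreed.

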